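Set out a donated jar set by size in the display tray

TASK

Set the four blue storage jars out for sale in the grey shelf tray, one standing upright in the middle of each bay, in order of size: the smallest in the bay beside the price card, growing bay by bay to the largest at the far end. Set each one down on the floor of its bay before letting go, do not drop or knock over a jar, and leave the price card and the green glass vase where they stand.

Things in the scene. Friction and masses are not known exactly. Their poses are not given: they have to be found in the camera images.
- jar_a: the smallest of a set of four alike storage jars: upright cylinder of blue-glazed stoneware with a pressed-in pale bamboo lid (the lid does not come off); 40 mm diameter, 70 mm high in all, of which the topmost 12 mm are the lid (37 mm diameter); about 90 g. Origin: centre of its underside; z up. Stands on the table at the start.
- jar_b: the second smallest of a set of four alike storage jars: upright cylinder of blue-glazed stoneware with a pressed-in pale bamboo lid (the lid does not come off); 48 mm diameter, 95 mm high in all, of which the topmost 12 mm are the lid (45 mm diameter); about 160 g. Origin: centre of its underside; z up. Stands on the table at the start.
- jar_c: the second largest of a set of four alike storage jars: upright cylinder of blue-glazed stoneware with a pressed-in pale bamboo lid (the lid does not come off); 56 mm diameter, 120 mm high in all, of which the topmost 12 mm are the lid (53 mm diameter); about 260 g. Origin: centre of its underside; z up. Stands on the table at the start.
- jar_d: the largest of a set of four alike storage jars: upright cylinder of blue-glazed stoneware with a pressed-in pale bamboo lid (the lid does not come off); 64 mm diameter, 145 mm high in all, of which the topmost 12 mm are the lid (61 mm diameter); about 380 g. Origin: centre of its underside; z up. Stands on the table at the start.
- bay_1: tray bay at the left end (robot's left) of a row of four alike grey bays, walls of bright metal, at 100 mm spacing on a fixed wooden plank. Open tray, outside 120 mm (its x) by 98 mm (its y); floor 4 mm thick; walls 3 mm thick and 14 mm high at the sides, 12 front, 18 back. Fixed. Origin: centre of its underside, 18 mm above the table; x away from the robot, y along the row to the left, z up.
- bay_2: tray bay second from the left (robot's left) of a row of four alike grey bays, walls of bright metal, at 100 mm spacing on a fixed wooden plank. Open tray, outside 120 mm (its x) by 98 mm (its y); floor 4 mm thick; walls 3 mm thick and 14 mm high at the sides, 12 front, 18 back. Fixed. Origin: centre of its underside, 18 mm above the table; x away from the robot, y along the row to the left, z up.
- bay_3: tray bay third from the left (robot's left) of a row of four alike grey bays, walls of bright metal, at 100 mm spacing on a fixed wooden plank. Open tray, outside 120 mm (its x) by 98 mm (its y); floor 4 mm thick; walls 3 mm thick and 14 mm high at the sides, 12 front, 18 back. Fixed. Origin: centre of its underside, 18 mm above the table; x away from the robot, y along the row to the left, z up.
- bay_4: tray bay at the right end (robot's left) of a row of four alike grey bays, walls of bright metal, at 100 mm spacing on a fixed wooden plank. Open tray, outside 120 mm (its x) by 98 mm (its y); floor 4 mm thick; walls 3 mm thick and 14 mm high at the sides, 12 front, 18 back. Fixed. Origin: centre of its underside, 18 mm above the table; x away from the robot, y along the row to the left, z up.
- price_card: price card: white card 50 mm wide leaning slightly back in a pale wooden foot 40 x 55 x 14 mm, 73 mm high in all. Stands loose on the plank (600 x 130 x 18 mm) 105 mm beyond the centre of one end bay; a potted succulent (80 mm across, 90 mm high) stands so at the other end; which is where varies. Origin: centre of its underside; x across the card, z up. Stays where it is.
- vase: slender bud vase of green glass, 58 mm across, 135 mm high, about 300 g, loose on the table. It, the jars, a white mug and a flat polish tin stand in a loose row, about 120 mm apart in any order, between the robot and the plank. Origin: centre of its underside; z up. Stays where it is.

How it is judged:
At the end, for the whole second after the job is handed in: Jars upright (0.06 rad), at rest on the floors of their bays, axes within 15 mm of the bay centres, sizes growing bay by bay from the smallest beside the price card to the largest farthest from it; card and vase upright (0.1 rad) within 25 mm of where they stood (((horizontal distance between price_card and bay_1 below 0.16 m and horizontal distance between jar_a and bay_1 below 0.015 m and z of jar_a in the frame of bay_1 between 0 and 0.009 m and horizontal distance between jar_b and bay_2 below 0.015 m and z of jar_b in the frame of bay_2 between 0 and 0.009 m and horizontal distance between jar_c and bay_3 below 0.015 m and z of jar_c in the frame of bay_3 between 0 and 0.009 m and horizontal distance between jar_d and bay_4 below 0.015 m and z of jar_d in the frame of bay_4 between 0 and 0.009 m) or (horizontal distance between price_card and bay_4 below 0.16 m and horizontal distance between jar_a and bay_4 below 0.015 m and z of jar_a in the frame of bay_4 between 0 and 0.009 m and horizontal distance between jar_b and bay_3 below 0.015 m and z of jar_b in the frame of bay_3 between 0 and 0.009 m and horizontal distance between jar_c and bay_2 below 0.015 m and z of jar_c in the frame of bay_2 between 0 and 0.009 m and horizontal distance between jar_d and bay_1 below 0.015 m and z of jar_d in the frame of bay_1 between 0 and 0.009 m)) and angle between each of jar_a, jar_b, jar_c, jar_d's own z axis and vertical below 0.06 rad and linear speed of each of jar_a, jar_b, jar_c, jar_d below 0.01 m/s and angular speed of each of jar_a, jar_b, jar_c, jar_d below 0.1 rad/s and angle between each of price_card, vase's own z axis and vertical below 0.1 rad and distance of each of price_card, vase from where it was at the start of the episode below 0.025 m); the robot touches nothing.
It fails at once if a jar is knocked over or laid down (angle between any of jar_a, jar_b, jar_c, jar_d's own z axis and vertical above 0.8 rad).
It fails at once if a jar is dropped (falls free of the fingers at over 0.5 m/s, a drop of about 13 mm) ((linear speed of jar_a above 0.5 m/s and contact force between jar_a and the fingers below 0.1 N) or (linear speed of jar_b above 0.5 m/s and contact force between jar_b and the fingers below 0.1 N) or (linear speed of jar_c above 0.5 m/s and contact force between jar_c and the fingers below 0.1 N) or (linear speed of jar_d above 0.5 m/s and contact force between jar_d and the fingers below 0.1 N)).
It fails at once if the vase or the price card is knocked over (angle between any of vase, price_card's own z axis and vertical above 0.5 rad).
It also fails if it takes over 128 s, if anything falls off the work surface, if the arm or the gripper's body presses on something with over 40 N, if the wrist force passes 120 N, or if a joint passes its speed limit or range.

ROBOT

A 6-joint arm with a two-finger parallel gripper is mounted at the origin on the work surface. World frame = base frame: x ahead of the robot, y to its left, z up, the work surface at z = 0. Lengths are in m, angles in rad, forces in N, time in s.
With the tool pointing down it reaches from about 0.35 to 0.975 m from the base axis. Payload 4.9 kg.
Tool frame: the origin (TCP) lies on the centre line of the jaws, within the pads' length; the fingertips stand manip.tip_reach ahead of it and the grasp point (between the pads) is the TCP (manip.tip_reach is the distance from the TCP to the fingertips, in m); z points along the fingers, y is the line along which they close (so a half turn about z gives the same grasp; the last joint's range is limited). The gripper opens to 85 mm and grips with 20 to 120 N. Pads are 22 mm wide; open, the fingers measure 114 mm over their backs; the gripper's body (76 mm by 85 mm) begins 54 mm behind the grasp point. The pads swing forward as they close: fully open they stand 13 mm farther back than shut.
Start: joints at [1.174, 0.053, 1.613, -0, 1.476, -0.119], TCP at [0.171, 0.601, 0.25] pointing down, gripper open.
Joint ranges: [-3.01, 3.01], [-1.01, 2.22], [0.06, 2.58], [-1.02, 4.17], [0.09, 2.62], [-3.14, 3.14]. Speed limits (rad/s): [2.57, 2.57, 3.14, 3.14, 3.14, 3.14].

INTERFACE

Orientations are given as a unit quaternion [w, x, y, z].
In Python, from plant import manip gives the robot as it stands. The module is installed in compiled form; this text tells all that it offers.
- The arm moves only by the tool move_arm, never from a script. Its argument "rows" is a list of rows, each a list of 7 numbers: the shift along the tool's x, y, z in cm, then the turn, a rotation vector about the tool's x, y, z in degrees, then the opening, from -1 (shut) to 1 (fully open). In form: [[tx, ty, tz, ax, ay, az, jaw], ...]. A call has 1 to 20 rows; each row shifts and turns the commanded pose from where the row before left it, along the tool's axes as they then stand; what a row does not reach is not made up. A row lasts 1/12 s, in which the tool goes at most 41.7 mm and 7.16 degrees, less where a joint would pass 70% of its speed; a pose out of reach is approached as far as the arm can. A call is refused whole if a number of a shift passes 4.17 or a number of a turn 7.16, either way. A call with a gripper value outside its range is refused whole. The fingers move at their own pace and stop on an object; the grip force is fixed at half the most. Time passes only in rows, so rows that do not move let the fingers close. It gives the time, the measured TCP pose, the force, the opening and the grip force at its end, in the units of the state.
- manip.state(): the state, without advancing time (a new reading comes with each control period).
- manip.grab_frame(name): name is "scene" or "top" or "wrist"; returns a dict with "img" (384x512x3 uint8, blue, green, red), "mtx" (3x3 intrinsics, pixels), "R" (3x3) and "t" (3): a world point X has camera coordinates R X + t. Camera axes: x right, y down, z forward; pixel columns grow to the right and rows downward; lengths in m; the calibration is good to about 2 mm. A picture is of the moment at which its call begins. There is no depth.
- manip.job_done(): hands the job in; it is judged then, once.
The state is a dict: "time": time; "joint_pos": joint angles; "joint_vel": joint speeds; "joint_efforts": joint torques, N m; "tool_pos": TCP position; "tool_rot": TCP orientation; "contact_force": force on the tool from outside, world axes, zero at the start; "ft_torque": the same for the moment, N m; "gripper_width": opening from 0.0 (shut) to 1.0 (fully open); "grasp_force": force on a finger pad.
Only numpy, scipy, OpenCV 4.12 (cv2) and the standard library are available. Lean on these libraries where they do the work, as an engineer would, in place of code of your own. Each camera call takes 0.05 s, during which the arm holds its last target. There are 200 camera calls.

## Working session

There is one attempt and no reset: what is moved stays moved. The work goes in short steps, Python scripts to look and compute and a tool call to move; the robot and the scene stay as the last step left them, time stands still between calls to the robot, and variables do not carry over. Pictures are saved under pics/ and viewed, at most 14 in all, crops included, and the job is handed in when it is done.

Besides the shell and the picture viewer there is one more tool, called after "Emit:" by a JSON object that holds its "fn" and its "kwargs". move_arm: Moves the arm, as the interface text tells. Its arguments: {"type":"object","properties":{"rows":{"type":"array","items":{"type":"array","items":{"type":"number"}}}},"required":["rows"]}

```bash
mkdir -p pics
python3 - <<'E'
from plant import manip
import cv2,numpy as np
s=manip.state();print(s['time'],s['tool_pos'],s['tool_rot'],s['gripper_width'],manip.tip_reach)
for n in("scene","top"):
    f=manip.grab_frame(n);cv2.imwrite(f"pics/{n}0.png",f["img"]);np.savez(f"pics/{n}0.npz",**f)
    print(n,f["mtx"].tolist(),(-f["R"].T@f["t"]).round(3),f["R"].round(2).tolist())
E
```

```text
0.0 [0.17116606 0.60048691 0.24903814] [-2.62907444e-04  1.38452501e-01  9.90368512e-01 -1.02311778e-03] 0.9975442228450851 0.019
scene [[441.8716278470278, 0.0, 249.65018257624], [0.0, 441.8716278470278, 189.74254278998276], [0.0, 0.0, 1.0]] [ 1.062 -0.571  0.94 ] [[0.74, 0.68, 0.0], [0.5, -0.54, -0.67], [-0.45, 0.5, -0.74]]
top [[473.2679258456853, 0.0, 263.4018624064744], [0.0, 473.2679258456853, 187.84682876757077], [0.0, 0.0, 1.0]] [0.357 0.    1.246] [[-0.02, -1.0, 0.0], [-0.99, 0.02, -0.17], [0.17, -0.01, -0.99]]
```

View pics/scene0.png

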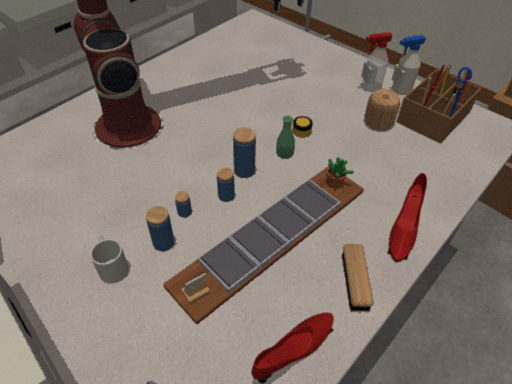

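View pics/top0.png

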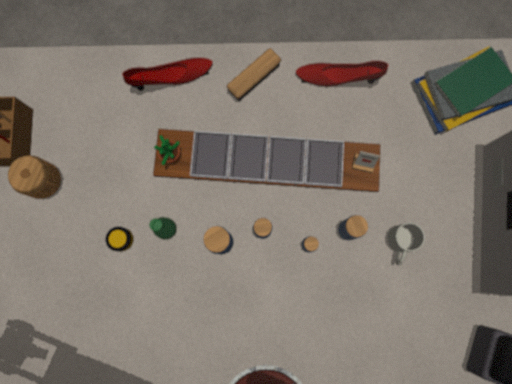

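The top view shows the card at the right (365,160), beside bay_4. The lids are d (217,239), b (262,227), a (311,243) and c (356,226), and the vase is at (160,227). Next I'll enlarge the tray and segment the lids.

```bash
cat > h.py <<'E'
import numpy as np
def ray(f,u,v,z):
    d=f["R"].T@np.linalg.inv(f["mtx"])@np.array([u,v,1.]);c=-f["R"].T@f["t"]
    return c+d*(z-c[2])/d[2]
def proj(f,X):
    p=f["mtx"]@(f["R"]@np.array(X,float)+f["t"]);return p[:2]/p[2]
E
python3 - <<'E'
import cv2,numpy as np
from h import *
f=np.load("pics/top0.npz");im=f["img"];hsv=cv2.cvtColor(im,cv2.COLOR_BGR2HSV)
m=cv2.inRange(hsv,(5,80,90),(22,255,255))
n,l,st,c=cv2.connectedComponentsWithStats(m)
for name,uv,h in(("a",(311,243),.07),("b",(262,227),.095),("c",(356,226),.12),("d",(217,239),.145)):
    i=l[uv[1],uv[0]];print(name,st[i],c[i].round(1),ray(f,*(c[i]),h).round(4))
cv2.imwrite("pics/tray.png",cv2.resize(im[120:200,145:390],None,fx=3.2,fy=3.2,interpolation=cv2.INTER_CUBIC))
cv2.imwrite("pics/jars.png",cv2.resize(im[195:275,145:390],None,fx=3.2,fy=3.2,interpolation=cv2.INTER_CUBIC))
E
```

```text
a [304 237  15  14 166] [310.9 243.4] [ 0.414  -0.1229  0.07  ]
b [254 218  18  19 260] [262.3 226.8] [ 0.4555 -0.0036  0.095 ]
c [346 216  22  21 377] [356.4 225.8] [ 0.4509 -0.2279  0.12  ]
d [204 226  26  26 536] [216.2 238.8] [0.4256 0.104  0.145 ]
```

View pics/tray.png

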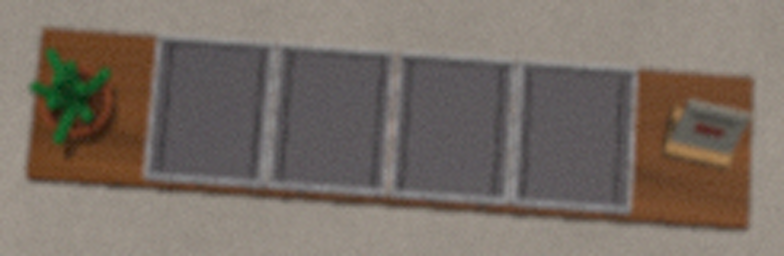

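View pics/jars.png

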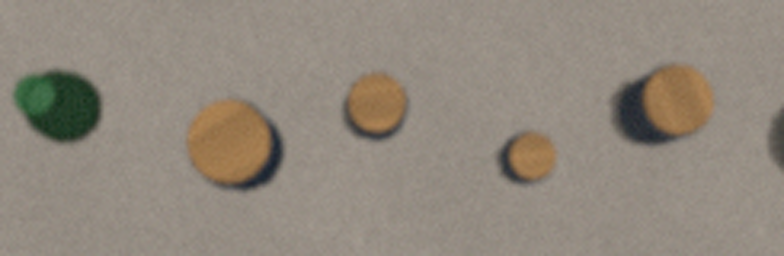

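Run:
```python
import cv2,numpy as np
from scipy.optimize import least_squares
from h import *
f=np.load("pics/top0.npz")
px=lambda p,y0=120:np.array([145+(p[0]+.5)/3.2-.5,y0+(p[1]+.5)/3.2-.5])
tray=[(158,40),(636,70),(632,210),(146,180)]
pl=[(43,29),(752,75),(748,228),(28,180)]
def fit(pts,X):
    P=np.array([px(p) for p in pts])
    def r(q):
        c,s=np.cos(q[2]),np.sin(q[2])
        return np.concatenate([proj(f,(q[0]+c*x-s*y,q[1]+s*x+c*y,z)) for x,y,z in X])-P.ravel()
    s=least_squares(r,[.6,0,0]);print(s.x.round(4),s.fun.round(1));return s.x
q=fit(tray,[(.06,.199,.036),(.06,-.199,.036),(-.06,-.199,.030),(-.06,.199,.030)])
fit(pl,[(.065,.3,.018),(.065,-.3,.018),(-.065,-.3,.018),(-.065,.3,.018)])
for i,y in enumerate((.15,.05,-.05,-.15)):print("bay",i+1,(q[0]-np.sin(q[2])*y).round(4),(q[1]+np.cos(q[2])*y).round(4))
print("vase",ray(f,*px((70,105),195),.035), "card",ray(f,*px((703,135)),.03))
s=np.load("pics/scene0.npz")
for n,x,y,h in(("a",.414,-.1229,.07),("b",.4555,-.0036,.095),("c",.4509,-.2279,.12),("d",.4256,.104,.145)):print(n,"scene lid",proj(s,(x,y,h)).round(1))
print([proj(s,(q[0]-np.sin(q[2])*y,q[1]+np.cos(q[2])*y,.022)).round(1) for y in(.15,-.15)])
```

```text
[ 0.6398 -0.021  -0.084 ] [-0.3 -0.6  0.6 -0.7 -0.1  0.6 -0.2  0.6]
[ 0.6411 -0.0208 -0.0879] [-0.7 -0.2  0.9  0.   0.9  0.  -1.1  0. ]
bay 1 0.6524 0.1284
bay 2 0.644 0.0288
bay 3 0.6356 -0.0709
bay 4 0.6272 -0.1705
vase [0.46413017 0.24112844 0.035     ] card [ 0.62639146 -0.27615647  0.03      ]
a scene lid [181.8 195.3]
b scene lid [224.7 172.5]
c scene lid [156.7 213.5]
d scene lid [243.8 133.9]
[array([310.5, 200.7]), array([227.7, 263.7])]
```

Estimates agree across both views. I'll turn the tool so the jaws close along tray x (yaw −4.9°), which is about +79° about tool z.

Emit:
{"fn": "move_arm", "kwargs": {"rows": [[0,0,-0.5,0,0,7.1,1],[0,0,-0.5,0,0,7.1,1],[0,0,-0.5,0,0,7.1,1],[0,0,-0.5,0,0,7.1,1],[0,0,-0.5,0,0,7.1,1],[0,0,-0.5,0,0,7.1,1],[0,0,-0.5,0,0,7.1,1],[0,0,0,0,0,7.1,1],[0,0,0,0,0,7.1,1],[0,0,0,0,0,7.1,1],[0,0,0,0,0,7.1,1],[0,0,0,0,0,0.9,1]]}}

```text
time: 1.1
tool_pos: [0.1713, 0.6008, 0.2846]
tool_rot: [0.0, 0.738, 0.675, -0.001]
contact_force: [0.4, -0.7, -0.2]
gripper_width: 1.0
grasp_force: 0.0
```

```bash
cat > d.py <<'E'
import sys,numpy as np
from plant import manip
from scipy.spatial.transform import Rotation as R
s=manip.state();q=s["tool_rot"];M=R.from_quat([q[1],q[2],q[3],q[0]]).as_matrix()
print("t",round(s["time"],2),"pos",np.round(s["tool_pos"],4),"y az",np.degrees(np.arctan2(M[1,1],M[0,1])).round(2),"z",M[:,2].round(3),"w",round(s["gripper_width"],3),"gf",round(s["grasp_force"],1),"F",np.round(s["contact_force"],1))
p=np.array(s["tool_pos"])
for a in sys.argv[1:]:
    t=np.array([float(v) for v in a.split(",")]);print(a,"tool cm",(M.T@(t-p)*100).round(2));p=t
E
python3 d.py .42,.35,.28 .414,-.123,.28 .414,-.123,.04
```

```text
t 1.1 pos [0.1713 0.6008 0.2846] y az -5.07 z [-0.    -0.001 -1.   ] w 1.0 gf 0.0 F [ 0.4 -0.7 -0.2]
.42,.35,.28 tool cm [-22.78  26.99   0.48]
.414,-.123,.28 tool cm [-47.17   3.58   0.05]
.414,-.123,.04 tool cm [3.0e-02 1.0e-02 2.4e+01]
```

Emit:
{"fn": "move_arm", "kwargs": {"rows": [[-2.5,3,0,0,0,0,1],[-2.5,3,0,0,0,0,1],[-2.5,3,0,0,0,0,1],[-2.5,3,0,0,0,0,1],[-2.5,3,0,0,0,0,1],[-2.5,3,0,0,0,0,1],[-2.5,3,0,0,0,0,1],[-2.5,3,0,0,0,0,1],[-2.5,3,0,0,0,0,1],[-3.5,0.3,0,0,0,0,1],[-3.5,0.3,0,0,0,0,1],[-3.5,0.3,0,0,0,0,1],[-3.5,0.3,0,0,0,0,1],[-3.5,0.3,0,0,0,0,1],[-3.5,0.3,0,0,0,0,1],[-3.5,0.3,0,0,0,0,1],[-3.5,0.3,0,0,0,0,1]]}}

```text
time: 2.52
tool_pos: [0.4205, 0.0712, 0.2851]
tool_rot: [0.0, 0.736, 0.677, 0.0]
contact_force: [-0.5, -0.5, -1.2]
gripper_width: 1.0
grasp_force: 0.0
```

```bash
python3 d.py .414,-.123,.28
```

```text
t 2.52 pos [0.4205 0.0712 0.2851] y az -4.73 z [ 0. -0. -1.] w 1.0 gf 0.0 F [-0.5 -0.5 -1.2]
.414,-.123,.28 tool cm [-19.4    0.95   0.51]
```

Emit:
{"fn": "move_arm", "kwargs": {"rows": [[-3.2,0.15,0,0,0,0,1],[-3.2,0.15,0,0,0,0,1],[-3.2,0.15,0,0,0,0,1],[-3.2,0.15,0,0,0,0,1],[-3.2,0.15,0,0,0,0,1],[-3.2,0.15,0,0,0,0,1],[0,0,2,0,0,0,1],[0,0,4,0,0,0,1],[0,0,4,0,0,0,1],[0,0,2,0,0,0,1],[0,0,0,0,0,0,1],[0,0,0,0,0,0,1]]}}

```text
time: 3.52
tool_pos: [0.4128, -0.119, 0.1643]
tool_rot: [-0.001, 0.736, 0.677, -0.001]
contact_force: [0.3, -0.4, 0.9]
gripper_width: 0.994
grasp_force: 0.0
```

```bash
python3 d.py .414,-.123,.04
python3 - <<'E'
from plant import manip
import cv2,numpy as np
from h import *
f=manip.grab_frame("wrist");cv2.imwrite("pics/w1.png",f["img"]);np.savez("pics/w1.npz",**f)
for n,x,y,h in(("a",.414,-.1229,.07),("b",.4555,-.0036,.095),("c",.4509,-.2279,.12),("tcp",*manip.state()["tool_pos"])):print(n,proj(f,(x,y,h)).round(1))
E
```

```text
t 3.52 pos [ 0.4128 -0.119   0.1643] y az -4.83 z [-0.003  0.001 -1.   ] w 0.994 gf 0.0 F [ 0.3 -0.4  0.9]
.414,-.123,.04 tool cm [-0.4   0.19 12.43]
a [257.2 207.4]
b [308.   37.4]
c [314.9 350.3]
tcp [256.4 271.7]
```

View pics/w1.png

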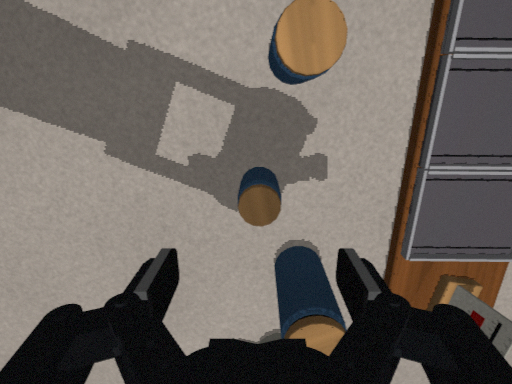

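Wrist view: lid a is at (260,206) against (257,207) predicted, and b is at (311,37) against (308,37). That puts them about 2 mm further in x. Descending on jar a.

Emit:
{"fn": "move_arm", "kwargs": {"rows": [[-0.4,0.3,0,0,0,0,1],[0,0,3,0,0,0,1],[0,0,3,0,0,0,1],[0,0,3,0,0,0,1],[0,0,2,0,0,0,1],[0,0,1.2,0,0,0,1],[0,0,0,0,0,0,1],[0,0,0,0,0,0,0],[0,0,0,0,0,0,-0.3],[0,0,0,0,0,0,-1],[0,0,0,0,0,0,-1],[0,0,0,0,0,0,-1],[0,0,0,0,0,0,-1],[0,0,0,0,0,0,-1],[0,0,0,0,0,0,-1]]}}

```text
time: 4.82
tool_pos: [0.4176, -0.1244, 0.0454]
tool_rot: [0.002, 0.737, 0.676, 0.001]
contact_force: [-1.2, 0.6, 5.6]
gripper_width: 0.445
grasp_force: 60.9
```

```bash
python3 d.py
```

```text
t 4.82 pos [ 0.4176 -0.1244  0.0454] y az -4.91 z [ 0.003 -0.002 -1.   ] w 0.445 gf 60.9 F [-1.2  0.6  5.6]
```

Emit:
{"fn": "move_arm", "kwargs": {"rows": [[0,0,-0.5,0,0,0,-1],[0,0,-1.5,0,0,0,-1],[0,0,-3,0,0,0,-1],[0,0,-3,0,0,0,-1],[0,0,-2,0,0,0,-1],[0,0,-1,0,0,0,-1],[0,0,0,0,0,0,-1],[0,0,0,0,0,0,-1]]}}

```text
time: 5.48
tool_pos: [0.416, -0.1235, 0.153]
tool_rot: [0.0, 0.737, 0.676, 0.0]
contact_force: [1.1, 1.1, -1.0]
gripper_width: 0.448
grasp_force: 60.4
```

```bash
python3 d.py .6272,-.1705,.15
```

```text
t 5.48 pos [ 0.416  -0.1235  0.153 ] y az -4.91 z [ 0.  0. -1.] w 0.448 gf 60.4 F [ 1.1  1.1 -1. ]
.6272,-.1705,.15 tool cm [-2.87 21.45  0.3 ]
```

Emit:
{"fn": "move_arm", "kwargs": {"rows": [[-0.3,1.5,0,0,0,0,-1],[-0.5,3.5,0,0,0,0,-1],[-0.5,3.5,0,0,0,0,-1],[-0.5,3.5,0,0,0,0,-1],[-0.5,3.5,0,0,0,0,-1],[-0.4,3.5,0,0,0,0,-1],[-0.2,2,0,0,0,0,-1],[0,0.5,0,0,0,0,-1],[0,0,1,0,0,0,-1],[0,0,2,0,0,0,-1],[0,0,2,0,0,0,-1],[0,0,1,0,0,0,-1],[0,0,0,0,0,0,-1],[0,0,0,0,0,0,-1]]}}

```text
time: 6.65
tool_pos: [0.6262, -0.1704, 0.0917]
tool_rot: [-0.001, 0.737, 0.676, -0.001]
contact_force: [0.7, -0.2, -0.2]
gripper_width: 0.45
grasp_force: 60.7
```

```bash
python3 d.py .6275,-.1705,.066
python3 - <<'E'
from plant import manip
import cv2,numpy as np
from h import *
f=manip.grab_frame("top");cv2.imwrite("pics/t1.png",f["img"])
f=manip.grab_frame("wrist");cv2.imwrite("pics/w2.png",f["img"])
print(proj(f,(.6272,-.1705,.022)),[proj(f,(.6398+np.sin(.085)*y*-1*-1+x,-.021+y,.034)).round() for x,y in((.05,-.2),(-.07,-.2))])
E
```

```text
t 6.65 pos [ 0.6262 -0.1704  0.0917] y az -4.92 z [-0.003  0.001 -1.   ] w 0.45 gf 60.7 F [ 0.7 -0.2 -0.2]
.6275,-.1705,.066 tool cm [-0.    0.14  2.57]
[254.61986156 213.57299104] [array([319., 275.]), array([166., 286.])]
```

View pics/w2.png

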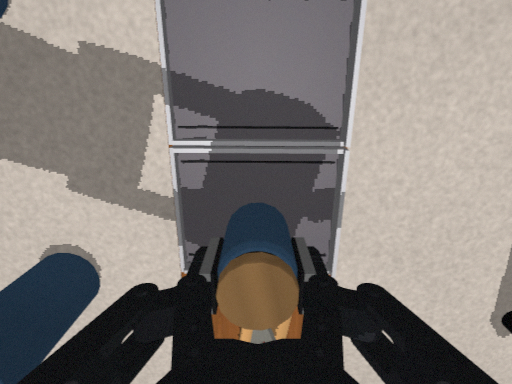

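Jar centre (258) and bay centre line (~260) agree within about 2 mm, and the divider is at row 146 as predicted. Lowering.

Emit:
{"fn": "move_arm", "kwargs": {"rows": [[0,0.2,0.5,0,0,0,-1],[0,0,0.7,0,0,0,-1],[0,0,0.5,0,0,0,-1],[0,0,0.3,0,0,0,-1],[0,0,0.1,0,0,0,-1],[0,0,0,0,0,0,-1],[0,0,0,0,0,0,-1]]}}

```text
time: 7.33
tool_pos: [0.6299, -0.1711, 0.0722]
tool_rot: [-0.0, 0.737, 0.676, -0.0]
contact_force: [0.3, -0.7, -1.1]
gripper_width: 0.451
grasp_force: 60.7
```

```bash
python3 d.py .6275,-.1705,.066
```

```text
t 7.33 pos [ 0.6299 -0.1711  0.0722] y az -4.92 z [-0.  0. -1.] w 0.451 gf 60.7 F [ 0.3 -0.7 -1.1]
.6275,-.1705,.066 tool cm [ 0.04 -0.24  0.62]
```

Emit:
{"fn": "move_arm", "kwargs": {"rows": [[0,0,0.15,0,0,0,-1],[0,0,0.15,0,0,0,-1],[0,0,0,0,0,0,-1]]}}

```text
time: 7.58
tool_pos: [0.6298, -0.1711, 0.0691]
tool_rot: [-0.0, 0.737, 0.676, -0.0]
contact_force: [0.1, 0.1, -1.4]
gripper_width: 0.451
grasp_force: 60.7
```

Emit:
{"fn": "move_arm", "kwargs": {"rows": [[0,0,0.1,0,0,0,-1],[0,0,0.1,0,0,0,-1],[0,0,0,0,0,0,-1]]}}

```text
time: 7.83
tool_pos: [0.63, -0.1712, 0.0675]
tool_rot: [0.0, 0.737, 0.676, 0.0]
contact_force: [-0.1, 0.1, -0.2]
gripper_width: 0.45
grasp_force: 60.9
```

Emit:
{"fn": "move_arm", "kwargs": {"rows": [[0,0,0.1,0,0,0,-1],[0,0,0.05,0,0,0,-1],[0,0,0,0,0,0,-1]]}}

```text
time: 8.08
tool_pos: [0.6301, -0.1712, 0.0674]
tool_rot: [-0.0, 0.737, 0.676, -0.0]
contact_force: [-3.8, 0.7, 5.7]
gripper_width: 0.449
grasp_force: 61.6
```

Emit:
{"fn": "move_arm", "kwargs": {"rows": [[0,0,0.1,0,0,0,-1],[0,0,0.05,0,0,0,-1],[0,0,0,0,0,0,-1]]}}

```text
time: 8.33
tool_pos: [0.6302, -0.1712, 0.0674]
tool_rot: [-0.0, 0.737, 0.676, -0.0]
contact_force: [-7.2, 3.5, 13.6]
gripper_width: 0.449
grasp_force: 62.4
```

Floor contact at TCP z = grasp z + 0.022, exactly as expected. Release and lift.

Emit:
{"fn": "move_arm", "kwargs": {"rows": [[0,0,-0.2,0,0,0,-1],[0,0,0,0,0,0,0.3],[0,0,0,0,0,0,0.6],[0,0,0,0,0,0,1],[0,0,0,0,0,0,1],[0,0,0,0,0,0,1],[0,0,0,0,0,0,1],[0,0,-1,0,0,0,1],[0,0,-3,0,0,0,1],[0,0,-4,0,0,0,1],[0,0,-4,0,0,0,1],[0,0,-3,0,0,0,1],[0,0,0,0,0,0,1]]}}

```text
time: 9.42
tool_pos: [0.6338, -0.1726, 0.2274]
tool_rot: [0.007, 0.737, 0.676, 0.003]
contact_force: [0.6, 1.0, 1.0]
gripper_width: 1.0
grasp_force: 0.0
```

```bash
cat > chk.py <<'E'
import sys,cv2,numpy as np
from plant import manip
from h import *
f=manip.grab_frame("top");cv2.imwrite(sys.argv[1],f["img"])
hsv=cv2.cvtColor(f["img"],cv2.COLOR_BGR2HSV);m=cv2.inRange(hsv,(5,80,90),(22,255,255))
n,l,st,c=cv2.connectedComponentsWithStats(m)
for name,b,x,y,h in(("d",1,.6524,.1284,.145),("c",2,.644,.0288,.12),("b",3,.6356,-.0709,.095),("a",4,.6272,-.1705,.07)):
    u,v=proj(f,(x,y,h+.022)).round().astype(int);i=l[v,u]
    if i:print(name,st[i],(ray(f,*c[i],h+.022)-[x,y,0]).round(4)[:2]*1000,"mm off centre")
E
python3 d.py .6272,-.1705,.15 .457,-.0036,.2 .457,-.0036,.06; python3 chk.py pics/t2.png
```

```text
t 9.42 pos [ 0.6338 -0.1726  0.2274] y az -4.91 z [ 0.015 -0.006 -1.   ] w 1.0 gf 0.0 F [0.6 1.  1. ]
.6272,-.1705,.15 tool cm [ 0.19 -0.8   7.73]
.457,-.0036,.2 tool cm [ 15.15 -18.31  -5.35]
.457,-.0036,.06 tool cm [ 0.06 -0.22 14.  ]
```

Emit:
{"fn": "move_arm", "kwargs": {"rows": [[1.4,-1.6,0,0,0,0,1],[2.4,-2.9,0,0,0,0,1],[2.4,-2.9,0,0,0,0,1],[2.4,-2.9,0,0,0,0,1],[2.4,-2.9,0,0,0,0,1],[2.4,-2.9,0,0,0,0,1],[1.9,-2.6,0,0,0,0,1],[0,0,0,0,0,0,1],[0,0,3,0,0,0,1],[0,0,2,0,0,0,1],[0,0,0,0,0,0,1],[0,0,0,0,0,0,1]]}}

```text
time: 10.47
tool_pos: [0.4556, -0.0026, 0.1647]
tool_rot: [-0.002, 0.737, 0.676, -0.001]
contact_force: [-0.0, -0.4, -0.1]
gripper_width: 0.996
grasp_force: 0.0
```

```bash
python3 d.py .457,-.0036,.06; python3 chk.py pics/t3.png
```

```text
t 10.47 pos [ 0.4556 -0.0026  0.1647] y az -4.92 z [-0.004  0.001 -1.   ] w 0.996 gf 0.0 F [-0.  -0.4 -0.1]
.457,-.0036,.06 tool cm [-0.09  0.19 10.47]
a [321 149  14  15 168] [ 2.3 -0.2] mm off centre
```

Jar a stands 2 mm from its bay centre. Now jar b.

Emit:
{"fn": "move_arm", "kwargs": {"rows": [[-0.1,0.1,1,0,0,0,1],[0,0,3,0,0,0,1],[0,0,3,0,0,0,1],[0,0,2.3,0,0,0,1],[0,0,1,0,0,0,1],[0,0,0,0,0,0,1],[0,0,0,0,0,0,1],[0,0,0,0,0,0,0.2],[0,0,0,0,0,0,-0.2],[0,0,0,0,0,0,-1],[0,0,0,0,0,0,-1],[0,0,0,0,0,0,-1],[0,0,0,0,0,0,-1],[0,0,0,0,0,0,-1],[0,0,0,0,0,0,-1]]}}

```text
time: 11.77
tool_pos: [0.4585, -0.0039, 0.0652]
tool_rot: [0.001, 0.737, 0.676, 0.0]
contact_force: [-2.7, 0.4, 6.0]
gripper_width: 0.547
grasp_force: 60.5
```

Emit:
{"fn": "move_arm", "kwargs": {"rows": [[0,0,-0.5,0,0,0,-1],[0,0,-1.5,0,0,0,-1],[0,0,-3,0,0,0,-1],[0,0,-3,0,0,0,-1],[0,0,-2,0,0,0,-1],[0,0,-1,0,0,0,-1],[0,0,0,0,0,0,-1],[0,0,0,0,0,0,-1]]}}

```text
time: 12.43
tool_pos: [0.4574, -0.0037, 0.173]
tool_rot: [0.0, 0.737, 0.676, 0.0]
contact_force: [-0.1, -0.1, -0.7]
gripper_width: 0.548
grasp_force: 61.4
```

```bash
python3 d.py .6356,-.0709,.165
```

```text
t 12.43 pos [ 0.4574 -0.0037  0.173 ] y az -4.92 z [ 0. -0. -1.] w 0.548 gf 61.4 F [-0.1 -0.1 -0.7]
.6356,-.0709,.165 tool cm [-5.17 18.33  0.81]
```

Emit:
{"fn": "move_arm", "kwargs": {"rows": [[-0.5,1.6,0,0,0,0,-1],[-0.9,3.1,0,0,0,0,-1],[-0.9,3.1,0,0,0,0,-1],[-0.9,3.1,0,0,0,0,-1],[-0.9,3.1,0,0,0,0,-1],[-0.7,2.8,0,0,0,0,-1],[-0.4,1.5,0,0,0,0,-1],[0,0,1,0,0,0,-1],[0,0,2.5,0,0,0,-1],[0,0,2.2,0,0,0,-1],[0,0,1.4,0,0,0,-1],[0,0,0.5,0,0,0,-1],[0,0,0,0,0,0,-1],[0,0,0,0,0,0,-1],[0,0,0,0,0,0,-1]]}}

```text
time: 13.68
tool_pos: [0.6363, -0.0714, 0.0989]
tool_rot: [0.001, 0.737, 0.676, 0.001]
contact_force: [1.0, -0.6, -0.8]
gripper_width: 0.545
grasp_force: 61.7
```

```bash
python3 d.py .6356,-.0709,.0872
```

```text
t 13.68 pos [ 0.6363 -0.0714  0.0989] y az -4.91 z [ 0.003 -0.001 -1.   ] w 0.545 gf 61.7 F [ 1.  -0.6 -0.8]
.6356,-.0709,.0872 tool cm [ 0.04 -0.08  1.17]
```

Emit:
{"fn": "move_arm", "kwargs": {"rows": [[0,0,0.3,0,0,0,-1],[0,0,0.3,0,0,0,-1],[0,0,0.2,0,0,0,-1],[0,0,0.15,0,0,0,-1],[0,0,0.1,0,0,0,-1],[0,0,0,0,0,0,-1],[0,0,0,0,0,0,-1]]}}

```text
time: 14.27
tool_pos: [0.6355, -0.0713, 0.0873]
tool_rot: [-0.0, 0.737, 0.676, -0.0]
contact_force: [-1.9, 0.9, 3.2]
gripper_width: 0.545
grasp_force: 62.1
```

Emit:
{"fn": "move_arm", "kwargs": {"rows": [[0,0,0.1,0,0,0,-1],[0,0,0.1,0,0,0,-1],[0,0,0,0,0,0,-1]]}}

```text
time: 14.52
tool_pos: [0.6356, -0.0713, 0.0872]
tool_rot: [-0.0, 0.737, 0.676, -0.0]
contact_force: [-7.4, 0.9, 11.5]
gripper_width: 0.548
grasp_force: 63.3
```

Emit:
{"fn": "move_arm", "kwargs": {"rows": [[0,0,-0.15,0,0,0,-1],[0,0,0,0,0,0,0.3],[0,0,0,0,0,0,0.6],[0,0,0,0,0,0,1],[0,0,0,0,0,0,1],[0,0,0,0,0,0,1],[0,0,0,0,0,0,1],[0,0,-1,0,0,0,1],[0,0,-3,0,0,0,1],[0,0,-4,0,0,0,1],[0,0,-4,0,0,0,1],[0,0,-3,0,0,0,1],[0,0,-1,0,0,0,1],[0,0,0,0,0,0,1],[0,0,0,0,0,0,1]]}}

```text
time: 15.77
tool_pos: [0.6354, -0.0712, 0.2464]
tool_rot: [0.0, 0.737, 0.676, 0.0]
contact_force: [-0.3, 0.8, -1.4]
gripper_width: 1.002
grasp_force: 0.0
```

```bash
python3 d.py .4525,-.228,.25 .4525,-.228,.085
```

```text
t 15.77 pos [ 0.6354 -0.0712  0.2464] y az -4.92 z [ 0.001 -0.    -1.   ] w 1.002 gf 0.0 F [-0.3  0.8 -1.4]
.4525,-.228,.25 tool cm [-17.19 -16.88  -0.36]
.4525,-.228,.085 tool cm [ 0.00e+00 -1.00e-02  1.65e+01]
```

Emit:
{"fn": "move_arm", "kwargs": {"rows": [[-1.2,-1.2,0,0,0,0,1],[-2.8,-2.8,0,0,0,0,1],[-2.8,-2.8,0,0,0,0,1],[-2.8,-2.8,0,0,0,0,1],[-2.8,-2.8,0,0,0,0,1],[-2.8,-2.6,0,0,0,0,1],[-2,-1.9,0,0,0,0,1],[0,0,1,0,0,0,1],[0,0,3,0,0,0,1],[0,0,0,0,0,0,1],[0,0,0,0,0,0,1],[0,0,0,0,0,0,1]]}}

```text
time: 16.77
tool_pos: [0.4523, -0.2274, 0.2054]
tool_rot: [-0.001, 0.737, 0.676, -0.0]
contact_force: [-0.8, -0.2, 0.1]
gripper_width: 0.997
grasp_force: 0.0
```

```bash
python3 d.py .4525,-.228,.087; python3 chk.py pics/t4.png
```

```text
t 16.77 pos [ 0.4523 -0.2274  0.2054] y az -4.87 z [-0.002  0.002 -1.   ] w 0.997 gf 0.0 F [-0.8 -0.2  0.1]
.4525,-.228,.087 tool cm [-0.07  0.05 11.84]
b [280 145  18  18 256] [-3.  0.] mm off centre
a [321 149  14  15 166] [ 2.3 -0.1] mm off centre
```

Emit:
{"fn": "move_arm", "kwargs": {"rows": [[-0.1,0,1,0,0,0,1],[0,0,3,0,0,0,1],[0,0,3,0,0,0,1],[0,0,3,0,0,0,1],[0,0,2,0,0,0,1],[0,0,0,0,0,0,1],[0,0,0,0,0,0,1],[0,0,0,0,0,0,0.4],[0,0,0,0,0,0,0.1],[0,0,0,0,0,0,-1],[0,0,0,0,0,0,-1],[0,0,0,0,0,0,-1],[0,0,0,0,0,0,-1],[0,0,0,0,0,0,-1],[0,0,0,0,0,0,-1]]}}

```text
time: 18.07
tool_pos: [0.4534, -0.2302, 0.0892]
tool_rot: [0.002, 0.737, 0.676, 0.0]
contact_force: [-3.0, 0.5, 5.5]
gripper_width: 0.637
grasp_force: 62.6
```

Emit:
{"fn": "move_arm", "kwargs": {"rows": [[0,0,-0.5,0,0,0,-1],[0,0,-1.5,0,0,0,-1],[0,0,-3,0,0,0,-1],[0,0,-3,0,0,0,-1],[0,0,-3,0,0,0,-1],[0,0,-2,0,0,0,-1],[0,0,-1,0,0,0,-1],[0,0,0,0,0,0,-1],[0,0,0,0,0,0,-1]]}}

```text
time: 18.82
tool_pos: [0.4521, -0.229, 0.226]
tool_rot: [0.0, 0.737, 0.676, 0.0]
contact_force: [0.3, 1.0, -2.9]
gripper_width: 0.64
grasp_force: 63.9
```

```bash
python3 d.py .644,.0288,.225
```

```text
t 18.82 pos [ 0.4521 -0.229   0.226 ] y az -4.92 z [ 0. -0. -1.] w 0.64 gf 63.9 F [ 0.3  1.  -2.9]
.644,.0288,.225 tool cm [27.33 16.91  0.1 ]
```

Emit:
{"fn": "move_arm", "kwargs": {"rows": [[1.5,0.2,0,0,0,0,-1],[3,0.5,0,0,0,0,-1],[3.5,0.5,0,0,0,0,-1],[3.5,1,0,0,0,0,-1],[3.5,1.5,0,0,0,0,-1],[3.5,1.7,0,0,0,0,-1],[3,2,0,0,0,0,-1],[2.5,2.5,0,0,0,0,-1],[1.9,3,0,0,0,0,-1],[1.2,2.5,0,0,0,0,-1],[0.2,1.5,0,0,0,0,-1],[0,0,0,0,0,0,-1],[0,0,1,0,0,0,-1],[0,0,2.5,0,0,0,-1],[0,0,3,0,0,0,-1],[0,0,2.3,0,0,0,-1],[0,0,1,0,0,0,-1],[0,0,0,0,0,0,-1],[0,0,0,0,0,0,-1],[0,0,0,0,0,0,-1]]}}

```text
time: 20.48
tool_pos: [0.6448, 0.0281, 0.1301]
tool_rot: [0.001, 0.737, 0.676, 0.001]
contact_force: [1.3, 0.7, -1.5]
gripper_width: 0.638
grasp_force: 64.2
```

```bash
python3 d.py .645,.0288,.1112
```

```text
t 20.48 pos [0.6448 0.0281 0.1301] y az -4.93 z [ 0.003 -0.    -1.   ] w 0.638 gf 64.2 F [ 1.3  0.7 -1.5]
.645,.0288,.1112 tool cm [0.07 0.01 1.89]
```

Emit:
{"fn": "move_arm", "kwargs": {"rows": [[0,0.1,0.4,0,0,0,-1],[0,0,0.5,0,0,0,-1],[0,0,0.4,0,0,0,-1],[0,0,0.2,0,0,0,-1],[0,0,0.15,0,0,0,-1],[0,0,0.1,0,0,0,-1],[0,0,0,0,0,0,-1],[0,0,0,0,0,0,-1]]}}

```text
time: 21.15
tool_pos: [0.645, 0.0284, 0.1114]
tool_rot: [-0.0, 0.737, 0.676, -0.0]
contact_force: [-2.9, -0.6, 2.8]
gripper_width: 0.644
grasp_force: 64.7
```

Emit:
{"fn": "move_arm", "kwargs": {"rows": [[0,0,0.1,0,0,0,-1],[0,0,0.1,0,0,0,-1],[0,0,0,0,0,0,-1]]}}

```text
time: 21.4
tool_pos: [0.6452, 0.0284, 0.1113]
tool_rot: [-0.0, 0.737, 0.676, -0.0]
contact_force: [-8.6, 0.5, 11.0]
gripper_width: 0.64
grasp_force: 65.8
```

Seated. Release, lift, and go to jar d.

Emit:
{"fn": "move_arm", "kwargs": {"rows": [[0,0,-0.15,0,0,0,-1],[0,0,0,0,0,0,0.4],[0,0,0,0,0,0,0.7],[0,0,0,0,0,0,1],[0,0,0,0,0,0,1],[0,0,0,0,0,0,1],[0,0,0,0,0,0,1],[0,0,-1,0,0,0,1],[0,0,-3,0,0,0,1],[0,0,-4,0,0,0,1],[0,0,-4,0,0,0,1],[0,0,-2,0,0,0,1],[0,0,0,0,0,0,1],[0,0,0,0,0,0,1]]}}

```text
time: 22.57
tool_pos: [0.6461, 0.0283, 0.2535]
tool_rot: [0.002, 0.737, 0.676, 0.002]
contact_force: [0.6, 0.3, -0.4]
gripper_width: 1.004
grasp_force: 0.0
```

```bash
python3 d.py .427,.104,.25 .427,.104,.108
```

```text
t 22.57 pos [0.6461 0.0283 0.2535] y az -4.91 z [ 0.005 -0.    -1.   ] w 1.004 gf 0.0 F [ 0.6  0.3 -0.4]
.427,.104,.25 tool cm [  5.67 -22.48   0.24]
.427,.104,.108 tool cm [-0.   -0.07 14.2 ]
```

Emit:
{"fn": "move_arm", "kwargs": {"rows": [[0.4,-1.5,0,0,0,0,1],[0.9,-3.7,0,0,0,0,1],[0.9,-3.7,0,0,0,0,1],[0.9,-3.7,0,0,0,0,1],[0.9,-3.7,0,0,0,0,1],[0.9,-3.3,0,0,0,0,1],[0.8,-2.9,0,0,0,0,1],[0,0,1,0,0,0,1],[0,0,2,0,0,0,1],[0,0,0,0,0,0,1],[0,0,0,0,0,0,1],[0,0,0,0,0,0,1]]}}

```text
time: 23.57
tool_pos: [0.4258, 0.1042, 0.2198]
tool_rot: [-0.001, 0.737, 0.676, -0.001]
contact_force: [-0.4, -0.1, 1.2]
gripper_width: 0.994
grasp_force: 0.0
```

```bash
python3 d.py .427,.104,.108; python3 chk.py pics/t5.png
python3 - <<'E'
from plant import manip
import cv2
from h import *
f=manip.grab_frame("wrist");cv2.imwrite("pics/w3.png",f["img"]);print(proj(f,(.427,.104,.145)))
E
```

```text
t 23.57 pos [0.4258 0.1042 0.2198] y az -4.94 z [-0.002 -0.    -1.   ] w 0.994 gf 0.0 F [-0.4 -0.1  1.2]
.427,.104,.108 tool cm [-0.    0.14 11.18]
c [236 137  22  22 380] [-1.5  0.9] mm off centre
b [280 145  18  18 254] [-3.1  0.2] mm off centre
a [321 149  14  15 167] [ 2.5 -0.1] mm off centre
[255.97388226 212.0073213 ]
```

View pics/w3.png

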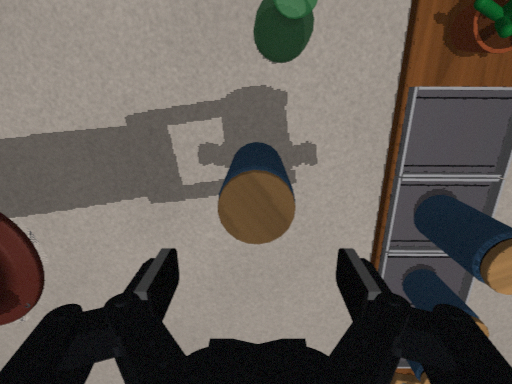

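Lid d is at (256,207) against (256,212) predicted, so it is centred between the jaws. Descending.

Emit:
{"fn": "move_arm", "kwargs": {"rows": [[0.2,0.05,1,0,0,0,1],[0,0,2.5,0,0,0,1],[0,0,2.5,0,0,0,1],[0,0,2.5,0,0,0,1],[0,0,2,0,0,0,1],[0,0,0.8,0,0,0,1],[0,0,0,0,0,0,1],[0,0,0,0,0,0,1],[0,0,0,0,0,0,0.5],[0,0,0,0,0,0,0.2],[0,0,0,0,0,0,-1],[0,0,0,0,0,0,-1],[0,0,0,0,0,0,-1],[0,0,0,0,0,0,-1],[0,0,0,0,0,0,-1],[0,0,0,0,0,0,-1]]}}

```text
time: 25.0
tool_pos: [0.4274, 0.1066, 0.1097]
tool_rot: [0.001, 0.737, 0.676, 0.001]
contact_force: [-2.5, 0.2, 4.8]
gripper_width: 0.735
grasp_force: 65.4
```

Emit:
{"fn": "move_arm", "kwargs": {"rows": [[0,0,-0.5,0,0,0,-1],[0,0,-1.5,0,0,0,-1],[0,0,-2,0,0,0,-1],[0,0,-2,0,0,0,-1],[0,0,-1.5,0,0,0,-1],[0,0,-0.5,0,0,0,-1],[0,0,0,0,0,0,-1],[0,0,0,0,0,0,-1]]}}

```text
time: 25.67
tool_pos: [0.426, 0.1063, 0.1866]
tool_rot: [-0.0, 0.737, 0.676, -0.0]
contact_force: [0.4, -0.2, -5.1]
gripper_width: 0.73
grasp_force: 67.2
```

```bash
python3 d.py .653,.129,.187
```

```text
t 25.67 pos [0.426  0.1063 0.1866] y az -4.92 z [-0.001 -0.    -1.   ] w 0.73 gf 67.2 F [ 0.4 -0.2 -5.1]
.653,.129,.187 tool cm [ 4.21 22.42 -0.06]
```

Emit:
{"fn": "move_arm", "kwargs": {"rows": [[0.3,1.5,0,0,0,0,-1],[0.6,3,0,0,0,0,-1],[0.7,3.5,0,0,0,0,-1],[0.7,3.5,0,0,0,0,-1],[0.7,3.5,0,0,0,0,-1],[0.6,3.3,0,0,0,0,-1],[0.4,2.5,0,0,0,0,-1],[0.2,1.5,0,0,0,0,-1],[0,0,0,0,0,0,-1],[0,0,1,0,0,0,-1],[0,0,1.5,0,0,0,-1],[0,0,1,0,0,0,-1],[0,0,0.5,0,0,0,-1],[0,0,0,0,0,0,-1],[0,0,0,0,0,0,-1]]}}

```text
time: 26.92
tool_pos: [0.6513, 0.1291, 0.1463]
tool_rot: [-0.001, 0.737, 0.676, -0.001]
contact_force: [0.4, 0.4, -3.5]
gripper_width: 0.732
grasp_force: 68.1
```

```bash
python3 d.py .653,.129,.1317
```

```text
t 26.92 pos [0.6513 0.1291 0.1463] y az -4.91 z [-0.002 -0.    -1.   ] w 0.732 gf 68.1 F [ 0.4  0.4 -3.5]
.653,.129,.1317 tool cm [0.01 0.17 1.46]
```

Emit:
{"fn": "move_arm", "kwargs": {"rows": [[0,0.1,0.4,0,0,0,-1],[0,0,0.4,0,0,0,-1],[0,0,0.3,0,0,0,-1],[0,0,0.2,0,0,0,-1],[0,0,0.1,0,0,0,-1],[0,0,0,0,0,0,-1],[0,0,0,0,0,0,-1]]}}

```text
time: 27.5
tool_pos: [0.6532, 0.129, 0.1333]
tool_rot: [0.0, 0.737, 0.676, -0.0]
contact_force: [-0.2, -0.2, -6.1]
gripper_width: 0.732
grasp_force: 68.2
```

Emit:
{"fn": "move_arm", "kwargs": {"rows": [[0,0,0.1,0,0,0,-1],[0,0,0.1,0,0,0,-1],[0,0,0,0,0,0,-1]]}}

```text
time: 27.75
tool_pos: [0.6535, 0.129, 0.1319]
tool_rot: [0.0, 0.737, 0.676, 0.0]
contact_force: [-0.3, 1.1, -1.9]
gripper_width: 0.733
grasp_force: 68.2
```

Emit:
{"fn": "move_arm", "kwargs": {"rows": [[0,0,0.1,0,0,0,-1],[0,0,0.1,0,0,0,-1],[0,0,0,0,0,0,-1]]}}

```text
time: 28.0
tool_pos: [0.6536, 0.1292, 0.1318]
tool_rot: [0.0, 0.737, 0.676, 0.0]
contact_force: [-5.3, -0.1, 6.5]
gripper_width: 0.731
grasp_force: 69.2
```

Seated. Release, lift, back off toward the robot.

Emit:
{"fn": "move_arm", "kwargs": {"rows": [[0,0,-0.1,0,0,0,-1],[0,0,0,0,0,0,0.5],[0,0,0,0,0,0,0.8],[0,0,0,0,0,0,1],[0,0,0,0,0,0,1],[0,0,0,0,0,0,1],[0,0,0,0,0,0,1],[0,0,-1,0,0,0,1],[0,0,-3,0,0,0,1],[0,0,-4,0,0,0,1],[0,0,-4,0,0,0,1],[0,-2,-1,0,0,0,1],[0,-4,0,0,0,0,1],[0,-4,0,0,0,0,1],[0,-4,0,0,0,0,1],[0,-4,0,0,0,0,1],[0,-2,0,0,0,0,1],[0,0,0,0,0,0,1],[0,0,0,0,0,0,1],[0,0,0,0,0,0,1]]}}

```text
time: 29.67
tool_pos: [0.4546, 0.1461, 0.2612]
tool_rot: [0.001, 0.737, 0.676, 0.001]
contact_force: [1.0, 0.4, 0.1]
gripper_width: 0.997
grasp_force: 0.0
```

```bash
python3 chk.py pics/t6.png; python3 -c "
from plant import manip;import cv2
cv2.imwrite('pics/s6.png',manip.grab_frame('scene')['img'])"
```

```text
d [ 153  129   66   49 1746] [-20.2  48.1] mm off centre
c [236 137  22  22 376] [-1.6  1. ] mm off centre
b [280 145  18  18 259] [-3.3  0. ] mm off centre
a [320 149  15  15 167] [2.3 0. ] mm off centre
```

View pics/s6.png

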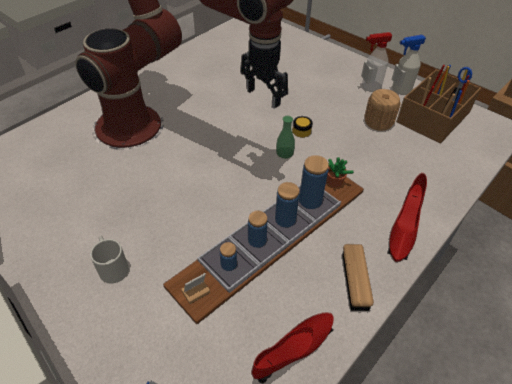

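View pics/t6.png

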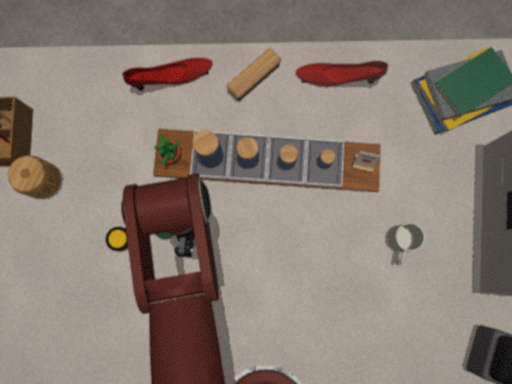

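All four jars stand upright in order: a to d lie from (229,256) to (314,180) in the scene view. The vase (286,140) and card (196,287) are where they started. Jar d's lid at (207,144) in the top view merges with the plank colour, but its tool position put it on the bay centre. Handing in.

```bash
python3 -c "
from plant import manip
print(manip.job_done())"
```

```text
the job is handed in; nothing more can be done
None
```

I set the four jars upright in the tray, smallest beside the price card and growing to the largest at the far end, left the card and vase in place, and handed the job in at about 30 s; no verdict came back. Jars a to c measured within about 4 mm of their bay centres, while jar d's position is known only from the tool pose and the final pictures.

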